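# Phones into their repair cradles

## Task

Set the bench ready for repair: lay each of the three phones flat and face up in the grey cradle made for its size, centred on the reddish-brown pad between the end stops and lined up with it (largest phone in the longest cradle, keypad phone in the shortest). Lower each phone into place and let go there, do not drop it. Leave the power bank, the battery and the screw tin where they are.

Things in the scene. Friction and masses are not known exactly. Their poses are not given: they have to be found in the camera images.
- phone_large: The largest phone: touchscreen, black glass face, thin aluminium rim. 64 mm wide (its x axis), 148 mm long (its y axis), 10 mm thick. Loose, lying face up on the bench. Origin: centre of its underside, z up out of the screen.
- phone_medium: The medium phone: touchscreen, black glass face, thin aluminium rim. 56 mm wide (its x axis), 124 mm long (its y axis), 10 mm thick. Loose, lying face up on the bench. Origin: centre of its underside, z up out of the screen.
- phone_small: The smallest phone: a black keypad phone with a small grey screen and rows of grey keys. 46 mm wide (its x axis), 100 mm long (its y axis), 14 mm thick. Loose, lying face up on the bench. Origin: centre of its underside, z up out of the screen.
- cradle_large: The longest of three fixed grey phone cradles, for the large phone: a flat plate 88 mm wide (x) and 180 mm long (y), 6 mm thick, with an end stop across each short end (8 mm thick, 12 mm above the bench, 164 mm clear between them) and open long sides. A reddish-brown pad 64 x 148 mm, the size of its phone and flush with the plate, marks the middle. Origin: centre of the underside, on the bench; the phone rests 6 mm above it, long axes parallel, either way round.
- cradle_medium: The middle-sized of three fixed grey phone cradles, for the medium phone: a flat plate 80 mm wide (x) and 156 mm long (y), 6 mm thick, with an end stop across each short end (8 mm thick, 12 mm above the bench, 140 mm clear between them) and open long sides. A reddish-brown pad 56 x 124 mm, the size of its phone and flush with the plate, marks the middle. Origin: centre of the underside, on the bench; the phone rests 6 mm above it, long axes parallel, either way round.
- cradle_small: The shortest of three fixed grey phone cradles, for the smallest (keypad) phone: a flat plate 70 mm wide (x) and 132 mm long (y), 6 mm thick, with an end stop across each short end (8 mm thick, 12 mm above the bench, 116 mm clear between them) and open long sides. A reddish-brown pad 46 x 100 mm, the size of its phone and flush with the plate, marks the middle. Origin: centre of the underside, on the bench; the phone rests 6 mm above it, long axes parallel, either way round.
- power_bank: Bystander: white power bank without a screen, 62 mm wide (x), 118 mm long (y), 22 mm thick, loose. Not a phone. Origin: centre of its underside.
- battery: Bystander: bare silver flat battery with a copper strip at one end, 48 mm wide (x), 84 mm long (y), 6 mm thick, loose. Not a phone. Origin: centre of its underside.
- screw_tin: Bystander: round steel tin for screws, 57 mm across, 32 mm high, loose. Origin: centre of its underside.
Not all that is in view belongs to the job. Leave any blue or pink look-alike of the phone_small alone.

How it is judged:
At the end, for the whole second after the job is handed in: Each phone lies at rest, released, face up and flat (within 0.03 rad) on the plate of its own cradle: centre within 12 mm across and 10 mm along the cradle, underside 3 to 9 mm above the bench, long axis within 0.15 rad of the cradle's, either way round (x of phone_large in the frame of cradle_large between -0.012 and 0.012 m and y of phone_large in the frame of cradle_large between -0.01 and 0.01 m and z of phone_large in the frame of cradle_large between 0.003 and 0.009 m and angle between each of phone_large, phone_medium, phone_small's own z axis and vertical below 0.03 rad and angle between the y axis of phone_large and the y axis of cradle_large, either way round below 0.15 rad and linear speed of each of phone_large, phone_medium, phone_small below 0.02 m/s and contact force between each of phone_large, phone_medium, phone_small and the fingers below 0.05 N and x of phone_medium in the frame of cradle_medium between -0.012 and 0.012 m and y of phone_medium in the frame of cradle_medium between -0.01 and 0.01 m and z of phone_medium in the frame of cradle_medium between 0.003 and 0.009 m and angle between the y axis of phone_medium and the y axis of cradle_medium, either way round below 0.15 rad and x of phone_small in the frame of cradle_small between -0.012 and 0.012 m and y of phone_small in the frame of cradle_small between -0.01 and 0.01 m and z of phone_small in the frame of cradle_small between 0.003 and 0.009 m and angle between the y axis of phone_small and the y axis of cradle_small, either way round below 0.15 rad); the robot touches nothing.
It fails at once if the power bank, battery or screw tin is pushed more than 15 mm or picked up (distance of any of power_bank, battery, screw_tin from where it was at the start of the episode above 0.015 m).
It fails at once if the large phone is let go more than 40 mm above the bench (dropped) (height (world z) of phone_large above 0.04 m and contact force between phone_large and the fingers below 0.01 N).
It fails at once if the medium phone is let go more than 40 mm above the bench (dropped) (height (world z) of phone_medium above 0.04 m and contact force between phone_medium and the fingers below 0.01 N).
It fails at once if the small phone is let go more than 40 mm above the bench (dropped) (height (world z) of phone_small above 0.04 m and contact force between phone_small and the fingers below 0.01 N).
It also fails if it takes over 80 s, if anything falls off the work surface, if the arm or the gripper's body presses on something with over 40 N, if the wrist force passes 120 N, or if a joint passes its speed limit or range.

## Robot

A 7-joint arm with a two-finger parallel gripper is mounted at the origin on the work surface. World frame = base frame: x ahead of the robot, y to its left, z up, the work surface at z = 0. Lengths are in m, angles in rad, forces in N, time in s.
With the tool pointing down it reaches from about 0.4 to 0.85 m from the base axis. Payload 4.5 kg.
Tool frame: the origin (TCP) lies midway between the tips of the shut fingers; the grasp point (between the pads) lies 19 mm behind it; x points along the fingers, y is the direction in which the jaws open and shut, and the axes are right-handed (so a half turn about x gives the same grasp; the last joint's range is limited). The gripper opens to 88 mm and grips with 3 to 60 N. Pads are 18 mm wide; open, the fingers measure 123 mm over their backs; the gripper's body (75 mm by 187 mm) begins 45 mm behind the grasp point.
Start: joints at [1.197, 0.689, -0.195, 1.565, 0.157, 0.902, -0.215], TCP at [0.248, -0.574, 0.239] pointing down, gripper open.
Joint ranges: [-3.01, 3.01], [-0.46, 2.08], [-1.47, 1.51], [0.13, 2.56], [-1, 4.14], [0.04, 2.09], [-2.66, 2.66]. Speed limits (rad/s): [2.57, 2.57, 3.14, 3.14, 3.14, 3.14, 3.14].

## Interface

Orientations are given as a unit quaternion [x, y, z, w].
In Python, from plant import r gives the robot as it stands.
- The arm moves only by the tool arm_command, never from a script. Its argument "plan" is a list of rows, each a list of 5 numbers: the finger opening in m, from 0 to 0.0881, then the shift along the tool's x, y, z in m, then the turn about the tool's x in rad. In form: [[grip, dx, dy, dz, roll], ...]. A call has 1 to 12 rows; each row shifts and turns the commanded pose from where the row before left it, along the tool's axes as they then stand; what a row does not reach is not made up. A row lasts 1/8 s, in which the tool goes at most 62.5 mm and 10.7 degrees, less where a joint would pass 70% of its speed; a pose out of reach is approached as far as the arm can. A call is refused whole if a number of a shift passes 0.0625 or a number of a turn 0.188, either way. A call with a gripper value outside its range is refused whole. The fingers move at their own pace and stop on an object; "force" is the grip in N (left out, the last holds). Time passes only in rows, so rows that do not move let the fingers close. It gives the time, the measured TCP pose, the force and the opening at its end, in the units of the state.
- r.get_state(): the state, without advancing time (a new reading comes with each control period).
- r.snapshot(name): name is "scene" or "side" or "wrist"; returns (picture, depth): 480x640x3 uint8, red, green, blue; 480x640 float32, m along the optical axis (not along the pixel's ray), 0 where there is no reading.
- r.calibration(name): a dict with "fx", "fy", "cx", "cy" (pixels), "eye" and "orientation" of the camera in the world; the wrist camera has in their place "mount" (4x4, takes a point from camera to tool coordinates, whose origin is the TCP and whose axes are the tool frame's). Camera axes: x right, y down, z forward; pixel columns grow to the right and rows downward; lengths in m; the calibration is good to about 2 mm. A picture is of the moment at which its call begins: read the wrist's pose just before it. calibration takes no time and is no camera call.
- r.finish_job(): hands the job in, once; it reports no verdict.
The state is a dict: "clock": time; "q": joint angles; "qd": joint speeds; "joint_torque": joint torques, N m; "tool_pos": TCP position; "eef_rot": TCP orientation; "contact_force": force on the tool from outside, world axes, zero at the start; "moment": the same for the moment, N m; "opening": opening from 0.0 (shut) to 1.0 (fully open).
Only numpy, scipy, OpenCV 4.12 (cv2) and the standard library are available. Lean on these libraries where they do the work, as an engineer would, in place of code of your own. Each camera call takes 0.05 s, during which the arm holds its last target.

## Working session

There is one attempt and no reset: what is moved stays moved. The work goes in short steps, Python scripts to look and compute and a tool call to move; the robot and the scene stay as the last step left them, time stands still between calls to the robot, and variables do not carry over. Pictures are saved under pics/ and viewed, and the job is handed in when it is done.

Besides the shell and the picture viewer there is one more tool, called after "Emit:" by a JSON object that holds its "method" and its "body". arm_command: Moves the arm, as the interface text tells. Its arguments: {"type":"object","properties":{"plan":{"type":"array","items":{"type":"array","items":{"type":"number"}}},"force":{"type":"number"}},"required":["plan"]}

```bash
ls; mkdir -p pics
python3 - <<'E'
from plant import r
import cv2,numpy as np
s=r.get_state();print({k:np.round(v,4).tolist() for k,v in s.items()})
for n in ["scene","side","wrist"]:
    im,d=r.snapshot(n);cv2.imwrite(f"pics/{n}0.png",im[:,:,::-1]);np.save(f"{n}0.npy",d);c=r.calibration(n);print(n,c)
E
```

```text
pics
{'clock': 0.0, 'q': [1.1968, 0.69, -0.1945, 1.5663, 0.1573, 0.9025, -0.2151], 'qd': [-0.0009, 0.0005, -0.0006, -0.0003, 0.0004, 0.0001, 0.0006], 'joint_torque': [0.0001, -52.7574, -1.2669, -15.3435, -0.0525, 0.0066, 0.0002], 'tool_pos': [0.2476, -0.5732, 0.2379], 'eef_rot': [-0.6923, -0.1439, 0.6926, -0.1426], 'contact_force': [-1.1246, -0.0118, -0.7084], 'moment': [0.02, 0.0166, 0.0249], 'opening': 0.9998}
scene {'fx': 481.4281290752368, 'fy': 481.4281290752368, 'cx': 326.22941725501613, 'cy': 250.22858186094697, 'eye': array([1.23473737, 0.0688827 , 0.61486552]), 'orientation': array([ 0.64601298,  0.65290393, -0.27523586, -0.2839523 ])}
side {'fx': 448.4754965778651, 'fy': 448.4754965778651, 'cx': 327.1333302610711, 'cy': 233.84231921020861, 'eye': array([0.53133261, 0.65803073, 0.59496485]), 'orientation': array([-0.05343639,  0.91413317, -0.40078107,  0.02965843])}
wrist {'fx': 391.58022827932984, 'fy': 391.58022827932984, 'cx': 318.7693519808005, 'cy': 229.5742006995404, 'mount': array([[-8.08831636e-04, -2.79686892e-01,  9.60090927e-01,
        -1.46361911e-01],
       [ 9.99999672e-01, -2.65886532e-04,  7.64996703e-04,
         6.24819799e-05],
       [ 4.13156969e-05,  9.60091231e-01,  2.79687016e-01,
        -7.07607818e-02],
       [ 0.00000000e+00,  0.00000000e+00,  0.00000000e+00,
         1.00000000e+00]])}
```

View pics/scene0.png

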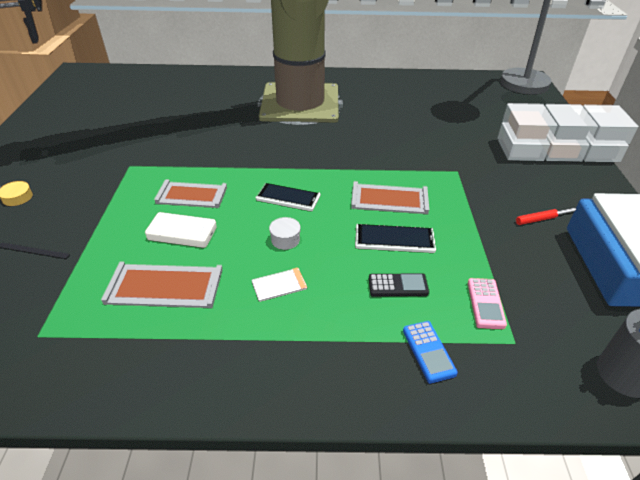

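View pics/side0.png

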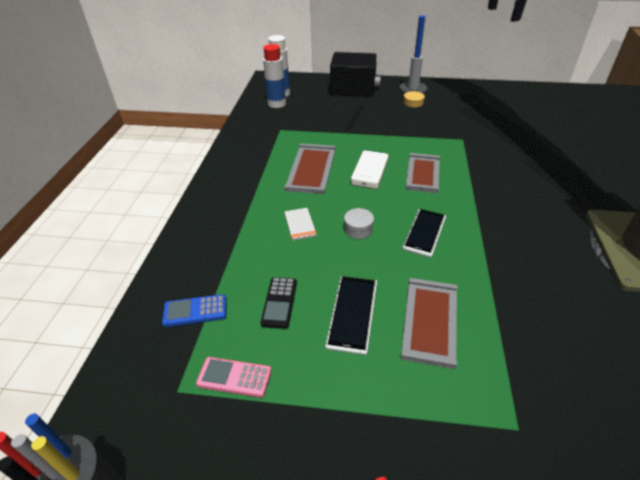

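View pics/wrist0.png

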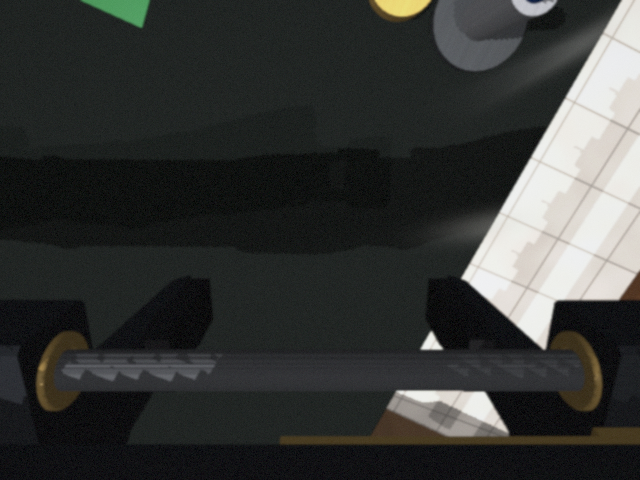

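The scene view shows three cradles: top left (190,194), bottom left (163,285) and top right (390,197). The phones are at (288,196), (395,238) and the keypad phone at (398,285). The look-alikes are pink (487,303) and blue (430,350). Next I'll measure the phones and cradles.

```bash
cat > h.py <<'E'
import numpy as np,cv2
from scipy.spatial.transform import Rotation as R
def ray(cal,px,z):
    px=np.atleast_2d(px).astype(float)
    d=np.c_[(px[:,0]-cal['cx'])/cal['fx'],(px[:,1]-cal['cy'])/cal['fy'],np.ones(len(px))]
    d=R.from_quat(cal['orientation']).apply(d);e=np.array(cal['eye'])
    return e+d*((z-e[2])/d[:,2])[:,None]
def rect(pts):
    (c,(w,h),a)=cv2.minAreaRect((pts[:,:2]*1000).astype(np.float32))
    if w>h: w,h=h,w; a+=90
    # long axis angle in world: a is angle of w side
    yaw=(a+90)%180
    return np.round([c[0],c[1],w,h,yaw],1).tolist()
def wcal(r):
    s=r.get_state();m=r.calibration('wrist');T=np.eye(4);T[:3,:3]=R.from_quat(s['eef_rot']).as_matrix();T[:3,3]=s['tool_pos']
    W=T@m['mount'];m['eye']=W[:3,3];m['orientation']=R.from_matrix(W[:3,:3]).as_quat();return m
def masks(im):
    hsv=cv2.cvtColor(im,cv2.COLOR_RGB2HSV);H,S,V=[hsv[:,:,i].astype(int) for i in range(3)]
    pad=((H<14)|(H>172))&(S>130)&(V>80)
    green=(H>50)&(H<75)&(S>130)&(V>60)
    mat=np.zeros(H.shape,np.uint8)
    g=cv2.morphologyEx(green.astype(np.uint8),cv2.MORPH_OPEN,np.ones((3,3)))
    cs,_=cv2.findContours(g,cv2.RETR_EXTERNAL,cv2.CHAIN_APPROX_SIMPLE)
    cv2.drawContours(mat,[max(cs,key=cv2.contourArea)],-1,1,-1)
    obj=(mat>0)&~green
    glass=(mat>0)&(V<60)
    return dict(pad=pad&(mat>0),obj=obj,glass=glass)
def blobs(m,mn=150):
    cs,_=cv2.findContours(m.astype(np.uint8),cv2.RETR_EXTERNAL,cv2.CHAIN_APPROX_NONE)
    return [c[:,0] for c in cs if cv2.contourArea(c)>mn]
E
python3 - <<'E'
from plant import r
from h import *
for n in ["scene","side"]:
    im=cv2.imread(f"pics/{n}0.png")[:,:,::-1].copy();c=r.calibration(n);m=masks(im)
    for k,z in [('pad',.006),('glass',.01),('obj',.0)]:
        for b in blobs(m[k]): print(n,k,b.mean(0).round().tolist(),rect(ray(c,b,z)))
E
```

```text
scene pad [164.0, 284.0] [679.9, -200.5, 60.3, 145.1, 88.5]
scene pad [390.0, 197.0] [426.7, 207.1, 50.4, 120.1, 84.5]
scene pad [191.0, 193.0] [423.0, -207.6, 40.6, 95.7, 85.2]
scene glass [393.0, 292.0] [696.5, 190.7, 42.2, 102.7, 69.7]
scene glass [290.0, 194.0] [426.3, -5.4, 44.4, 113.3, 73.7]
scene obj [398.0, 285.0] [667.9, 200.5, 53.0, 102.3, 92.9]
scene obj [279.0, 284.0] [670.1, -5.9, 57.1, 89.0, 111.1]
scene obj [163.0, 285.0] [673.5, -204.4, 102.1, 189.7, 88.6]
scene obj [395.0, 238.0] [546.7, 206.8, 74.3, 153.5, 86.5]
scene obj [285.0, 233.0] [536.4, -5.7, 60.7, 93.8, 2.5]
scene obj [181.0, 229.0] [529.8, -206.7, 86.3, 133.7, 80.1]
scene obj [288.0, 197.0] [420.7, -6.5, 67.7, 130.3, 73.7]
scene obj [390.0, 198.0] [418.3, 208.8, 98.4, 162.5, 84.4]
scene obj [191.0, 194.0] [414.2, -211.6, 89.6, 142.9, 86.3]
side pad [431.0, 322.0] [426.9, 206.5, 52.2, 119.4, 84.7]
side pad [423.0, 172.0] [424.6, -207.4, 40.8, 90.4, 86.0]
side pad [311.0, 168.0] [681.0, -199.5, 58.5, 138.4, 88.5]
side glass [280.0, 305.0] [674.2, 202.2, 44.5, 100.8, 92.0]
side glass [352.0, 313.0] [552.4, 204.2, 55.0, 139.4, 86.5]
side glass [425.0, 230.0] [428.5, -7.0, 46.9, 113.7, 74.1]
side obj [431.0, 323.0] [425.7, 200.1, 86.0, 171.9, 84.3]
side obj [279.0, 303.0] [677.1, 191.3, 46.3, 108.8, 92.0]
side obj [352.0, 315.0] [552.5, 200.8, 69.4, 157.2, 86.5]
side obj [424.0, 232.0] [427.3, -11.2, 62.6, 136.8, 74.2]
side obj [358.0, 223.0] [557.4, -24.0, 63.5, 97.9, 95.5]
side obj [300.0, 223.0] [675.7, -9.7, 55.0, 98.4, 111.2]
side obj [423.0, 173.0] [423.5, -218.5, 77.0, 159.2, 85.9]
side obj [369.0, 169.0] [546.2, -219.2, 72.8, 155.4, 80.3]
side obj [311.0, 168.0] [683.2, -211.5, 97.5, 208.0, 88.6]
```

```bash
cat >> h.py <<'E'
def togo(r,x,y,z,jaw):
    """jaw: desired world yaw (deg) of tool y axis mod 180. prints roll needed and shift in tool axes after the roll"""
    s=r.get_state();M=R.from_quat(s['eef_rot']).as_matrix()
    ty=M[:,1];cur=np.degrees(np.arctan2(ty[1],ty[0]))
    d=(jaw-cur+90)%180-90
    roll=np.radians(-d) # tool x down
    M2=M@R.from_rotvec([roll,0,0]).as_matrix()
    t=np.array([x,y,z])-s['tool_pos']
    print('t',round(s['clock'],2),'pos',np.round(s['tool_pos'],4),'toolx',np.round(M[:,0],3),'jawyaw',round(cur,1),'open',round(s['opening']*88.1,1),'F',np.round(s['contact_force'],1),'q1,q7',np.round(s['q'],2)[[0,6]])
    print('roll',round(roll,3),'rows>=',round(abs(roll)/.187,1),'shift after roll',np.round(M2.T@t,4),'now-axes',np.round(M.T@t,4))
E
python3 - <<'E'
from plant import r
from h import *
for n in ["scene","side"]:
    im=cv2.imread(f"pics/{n}0.png")[:,:,::-1].copy();c=r.calibration(n);m=masks(im)
    for b in blobs(m['obj']):print(n,b.mean(0).round().tolist(),rect(ray(c,b,.012)))
togo(r,.428,-.007,.15,-16)
E
```

```text
scene [398.0, 285.0] [679.0, 197.9, 51.9, 100.3, 92.9]
scene [279.0, 284.0] [681.1, -4.5, 55.9, 87.3, 111.1]
scene [163.0, 285.0] [684.4, -199.1, 100.1, 186.0, 88.6]
scene [395.0, 238.0] [560.1, 204.1, 72.9, 150.5, 86.5]
scene [285.0, 233.0] [550.0, -4.2, 59.6, 92.0, 2.5]
scene [181.0, 229.0] [543.6, -201.3, 84.6, 131.0, 80.1]
scene [288.0, 197.0] [436.5, -5.1, 66.4, 127.8, 73.7]
scene [390.0, 198.0] [434.3, 206.1, 96.5, 159.4, 84.4]
scene [191.0, 194.0] [430.2, -206.2, 87.8, 140.1, 86.3]
side [431.0, 323.0] [427.9, 209.3, 84.3, 168.5, 84.3]
side [279.0, 303.0] [674.2, 200.7, 45.4, 106.6, 92.0]
side [352.0, 315.0] [552.1, 210.0, 68.0, 154.1, 86.5]
side [424.0, 232.0] [429.4, 2.3, 61.3, 134.0, 74.2]
side [358.0, 223.0] [556.9, -10.2, 62.2, 96.0, 95.5]
side [300.0, 223.0] [672.8, 3.7, 53.9, 96.4, 111.2]
side [423.0, 173.0] [425.7, -200.8, 75.5, 156.0, 85.9]
side [369.0, 169.0] [545.9, -201.5, 71.4, 152.3, 80.3]
side [311.0, 168.0] [680.1, -193.9, 95.6, 203.8, 88.6]
t 0.15 pos [ 0.2476 -0.5733  0.2381] toolx [-0.001  0.001 -1.   ] jawyaw -66.6 open 87.7 F [-0.3 -0.9 -1.1] q1,q7 [ 1.2  -0.22]
roll -0.884 rows>= 4.7 shift after roll [ 0.0887  0.0174 -0.594 ] now-axes [ 0.0887 -0.4482 -0.3902]
```

Emit:
{"method": "arm_command", "body": {"plan": [[0.088,0,0,0,-0.177],[0.088,0,0,0,-0.177],[0.088,0,0,0,-0.177],[0.088,0,0,0,-0.177],[0.088,0,0,0,-0.176],[0.088,0,0,-0.054,0],[0.088,0,0,-0.054,0],[0.088,0,0,-0.054,0],[0.088,0,0,-0.054,0],[0.088,0,0,-0.054,0],[0.088,0,0,-0.054,0],[0.088,0,0,-0.054,0]], "force": 15}}

```text
clock: 1.65
tool_pos: [0.3524, -0.2088, 0.2388]
eef_rot: [0.565, 0.425, -0.565, 0.426]
contact_force: [0.1, 0.2, -0.1]
opening: 0.999
```

Run:
```python
from plant import r
from h import *
togo(r,.428,-.006,.12,-16)
```

```text
t 1.65 pos [ 0.3524 -0.2088  0.2388] toolx [ 0.001 -0.    -1.   ] jawyaw -16.0 open 88.0 F [ 0.1  0.2 -0.1] q1,q7 [ 0.72 -0.23]
roll -0.0 rows>= 0.0 shift after roll [ 0.1188  0.0167 -0.2158] now-axes [ 0.1188  0.0167 -0.2158]
```

Emit:
{"method": "arm_command", "body": {"plan": [[0.088,0.0,0.004,-0.054,0],[0.088,0.02,0.004,-0.054,0],[0.088,0.05,0.004,-0.054,0],[0.088,0.049,0.005,-0.054,0],[0.088,0,0,0,0],[0.088,0,0,0,0]]}}

```text
clock: 2.4
tool_pos: [0.4216, -0.023, 0.1345]
eef_rot: [-0.564, -0.426, 0.565, -0.426]
contact_force: [-0.2, -0.6, -0.7]
opening: 1.001
```

```bash
cat > look.py <<'E'
import sys
from plant import r
from h import *
n,*a=sys.argv[1:]
c=wcal(r);im,d=r.snapshot('wrist');cv2.imwrite(f"pics/{n}.png",im[:,:,::-1])
try:
    m=masks(im)
    for k,z in [('pad',.006),('obj',.01)]:
        for b in blobs(m[k],2000): print(k,b.min(0).tolist(),b.max(0).tolist(),rect(ray(c,b,z)))
except Exception as e: print(e)
togo(r,*map(float,a))
E
python3 look.py w1 .428 -.006 .02 -16
```

```text
t 2.45 pos [ 0.4218 -0.0239  0.1349] toolx [-0.    -0.001 -1.   ] jawyaw -16.1 open 88.0 F [ 0.2 -0.1 -0.3] q1,q7 [ 0.08 -0.84]
roll -0.002 rows>= 0.0 shift after roll [ 0.1149  0.001  -0.019 ] now-axes [ 0.1149  0.001  -0.019 ]
```

View pics/w1.png

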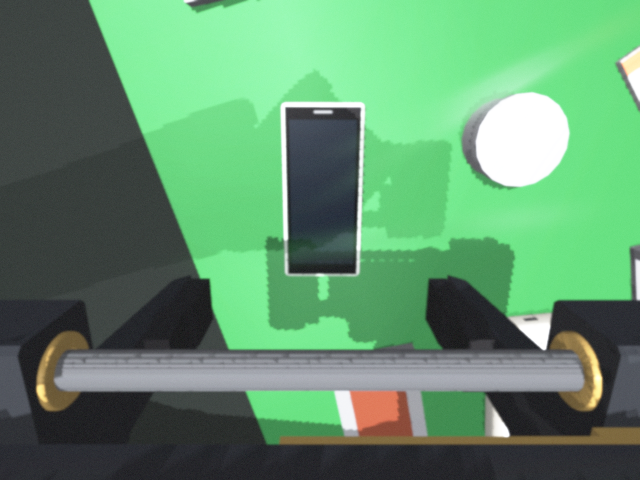

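The wrist view shows the medium phone upright between the fingers, with corners near (282,103), (364,103), (359,274) and (287,274), and the tin at right (520,139). I'll cast those corners onto the phone's top plane.

Run:
```python
from plant import r
from h import *
p=ray(wcal(r),[(282,103),(364,103),(359,274),(287,274)],.01);print(p.round(4),rect(p),p.mean(0))
```

```text
[[ 0.4196  0.0587  0.01  ]
 [ 0.4715  0.0437  0.01  ]
 [ 0.438  -0.0731  0.01  ]
 [ 0.3864 -0.0581  0.01  ]] [428.8, -7.2, 54.1, 121.6, 74.0] [ 0.42887075 -0.00717318  0.01      ]
```

Emit:
{"method": "arm_command", "body": {"plan": [[0.088,0.02,0.002,-0.018,0],[0.088,0.04,0,0,0],[0.088,0.03,0,0,0],[0.088,0.015,0,0,0],[0.088,0,0,0,0],[0.088,0,0,0,0]]}}

```text
clock: 3.2
tool_pos: [0.4337, -0.0086, 0.0457]
eef_rot: [-0.564, -0.423, 0.567, -0.426]
contact_force: [-0.8, 0.7, 0.8]
opening: 0.998
```

```bash
python3 look.py w2 .4287 -.007 .003 -16;python3 - <<'E'
from plant import r
from h import *
im,d=r.snapshot('side');cv2.imwrite("pics/s2.png",cv2.resize(im[150:350,330:530,::-1],(800,600)))
E
```

```text
t 3.25 pos [ 0.4337 -0.0083  0.0457] toolx [-0.001 -0.005 -1.   ] jawyaw -16.1 open 87.9 F [-0.5 -0.  -0. ] q1,q7 [-0.06 -1.46]
roll -0.003 rows>= 0.0 shift after roll [ 0.0427 -0.0052 -0.    ] now-axes [ 0.0427 -0.0052 -0.    ]
```

View pics/s2.png

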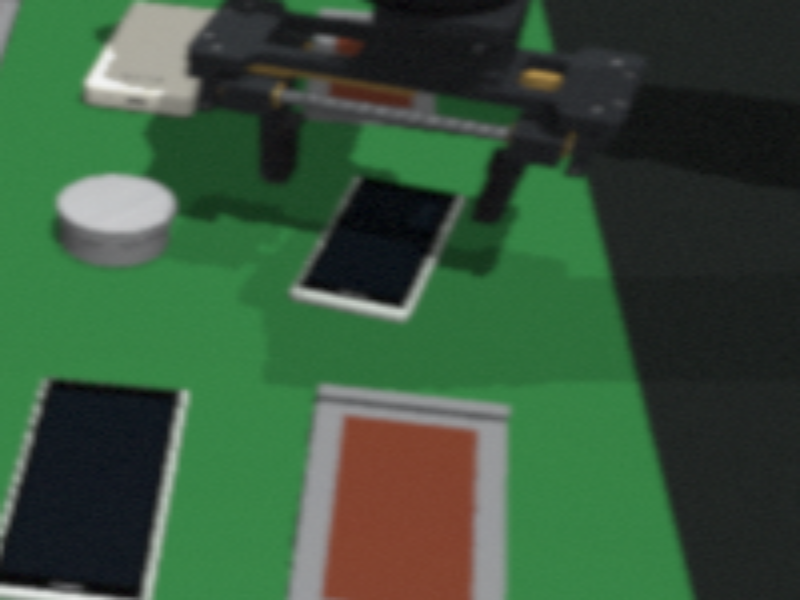

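View pics/w2.png

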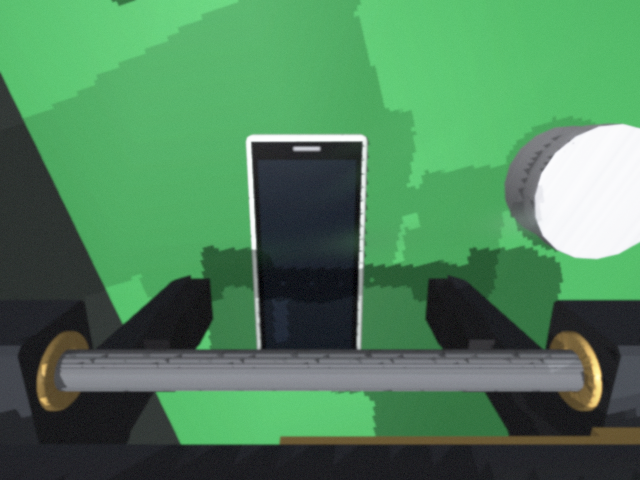

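The side and wrist views show straight fingers either side of the medium phone (wrist x 250–366), clear of the tin at (590,190). I'll check the joints before descending.

Run:
```python
from plant import r
from h import *
print(np.round(r.get_state()['q'],2))
togo(r,.4287,-.007,.004,-16)
```

```text
[-0.06  0.85 -0.05  2.27  1.08  0.05 -1.46]
t 3.3 pos [ 0.4337 -0.008   0.0456] toolx [-0.001 -0.004 -1.   ] jawyaw -16.1 open 87.9 F [-0.3  0.1  0.2] q1,q7 [-0.06 -1.46]
roll -0.002 rows>= 0.0 shift after roll [ 0.0416 -0.0051  0.0002] now-axes [ 0.0416 -0.0051  0.0002]
```

Emit:
{"method": "arm_command", "body": {"plan": [[0.088,0.005,-0.005,0,0],[0.088,0.01,0,0,0],[0.088,0.01,0,0,0],[0.088,0,0,0,0]]}}

```text
clock: 3.8
tool_pos: [0.4301, -0.0067, 0.0216]
eef_rot: [-0.563, -0.425, 0.567, -0.425]
contact_force: [0.3, 0.4, 0.8]
opening: 0.999
```

Run:
```python
from plant import r
from h import *
print(np.round(r.get_state()['q'],2))
togo(r,.4287,-.007,.004,-16)
```

```text
[ 0.05  0.91 -0.23  2.27  1.69  0.19 -2.07]
t 3.8 pos [ 0.4301 -0.0067  0.0216] toolx [-0.005 -0.004 -1.   ] jawyaw -16.1 open 88.0 F [0.3 0.4 0.8] q1,q7 [ 0.05 -2.07]
roll -0.001 rows>= 0.0 shift after roll [ 0.0176 -0.0012  0.0006] now-axes [ 0.0176 -0.0012  0.0006]
```

Emit:
{"method": "arm_command", "body": {"plan": [[0.088,0.006,-0.001,0.0005,0],[0.088,0.006,0,0,0],[0.088,0.0055,0,0,0],[0.088,0,0,0,0]]}}

```text
clock: 4.3
tool_pos: [0.429, -0.0067, 0.0038]
eef_rot: [-0.562, -0.425, 0.567, -0.426]
contact_force: [-0.4, 0.3, -0.4]
opening: 1.002
```

Run:
```python
from plant import r
from h import *
print(np.round(r.get_state()['q'],2))
togo(r,.4287,-.007,.004,-16)
```

```text
[ 0.1   0.96 -0.31  2.27  1.79  0.27 -2.16]
t 4.3 pos [ 0.429  -0.0067  0.0038] toolx [-0.005 -0.005 -1.   ] jawyaw -16.0 open 88.2 F [-0.4  0.3 -0.4] q1,q7 [ 0.1  -2.16]
roll -0.0 rows>= 0.0 shift after roll [-0.0002 -0.0002  0.0003] now-axes [-0.0002 -0.0002  0.0003]
```

Emit:
{"method": "arm_command", "body": {"plan": [[0.05,0,0,0,0],[0.05,0,0,0,0],[0.05,0,0,0,0],[0.05,0,0,0,0],[0.05,0,0,0,0],[0.05,0,0,0,0]], "force": 20}}

```text
clock: 5.05
tool_pos: [0.4292, -0.0067, 0.0042]
eef_rot: [-0.563, -0.425, 0.567, -0.426]
contact_force: [-0.5, 0.4, 1.2]
opening: 0.634
```

Emit:
{"method": "arm_command", "body": {"plan": [[0.05,-0.01,0,0,0],[0.05,-0.02,0,0,0],[0.05,-0.02,0,0,0],[0.05,-0.02,0,0,0],[0.05,-0.02,0,0,0],[0.05,-0.02,0,0,0]]}}

```text
clock: 5.8
tool_pos: [0.4298, -0.0065, 0.1123]
eef_rot: [-0.563, -0.424, 0.567, -0.426]
contact_force: [-0.1, 0.8, -1.1]
opening: 0.631
```

```bash
python3 look.py w3 .427 .207 .1 -5.4;python3 - <<'E'
from plant import r
print(r.get_state()['q'].round(2) if hasattr(r.get_state()['q'],'round') else r.get_state()['q'])
E
```

```text
t 5.85 pos [ 0.4306 -0.0065  0.114 ] toolx [-0.    -0.005 -1.   ] jawyaw -16.0 open 55.5 F [-0.5  0.2 -0. ] q1,q7 [ 0.21 -1.37]
roll -0.186 rows>= 1.0 shift after roll [ 0.0128 -0.0237 -0.2123] now-axes [ 0.0128 -0.0625 -0.2043]
[ 0.21  0.73 -0.49  2.24  0.96  0.4  -1.37]
```

View pics/w3.png

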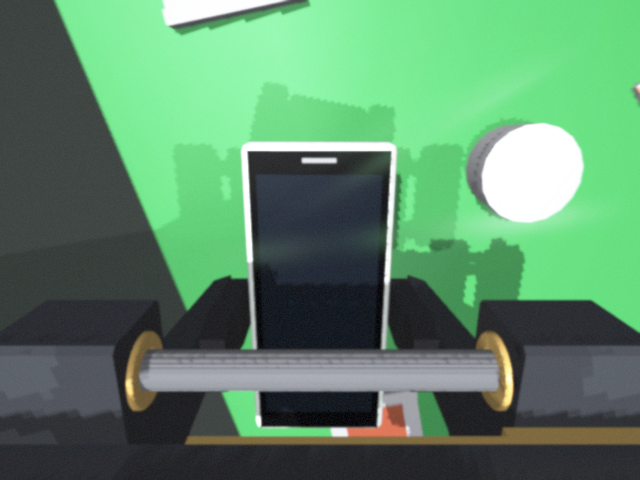

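The medium phone is held between the fingers, level, with its top edge at (320,148). I'll carry it to its cradle.

Emit:
{"method": "arm_command", "body": {"plan": [[0.05,0,0,0,-0.093],[0.05,0,0,0,-0.093],[0.05,0,-0.005,-0.04,0],[0.05,0,-0.005,-0.045,0],[0.05,0,-0.005,-0.045,0],[0.05,0,-0.005,-0.045,0],[0.05,0,-0.004,-0.037,0],[0.05,0,0,0,0],[0.05,0,0,0,0]]}}

```text
clock: 6.98
tool_pos: [0.4257, 0.2057, 0.11]
eef_rot: [-0.52, -0.475, 0.525, -0.477]
contact_force: [0.2, -0.4, -1.9]
opening: 0.632
```

```bash
python3 look.py w4 .427 .207 .012 -5.4;python3 - <<'E'
from plant import r
print(r.get_state()['q'].round(2))
E
```

```text
t 7.03 pos [0.4258 0.2051 0.11  ] toolx [-0.003 -0.008 -1.   ] jawyaw -5.4 open 55.7 F [-0.4 -0.7 -0.9] q1,q7 [-0.2  -1.54]
roll -0.001 rows>= 0.0 shift after roll [ 0.098   0.0012 -0.0028] now-axes [ 0.098   0.0012 -0.0028]
[-0.2   0.78 -0.57  2.11  0.89  0.52 -1.54]
```

View pics/w4.png

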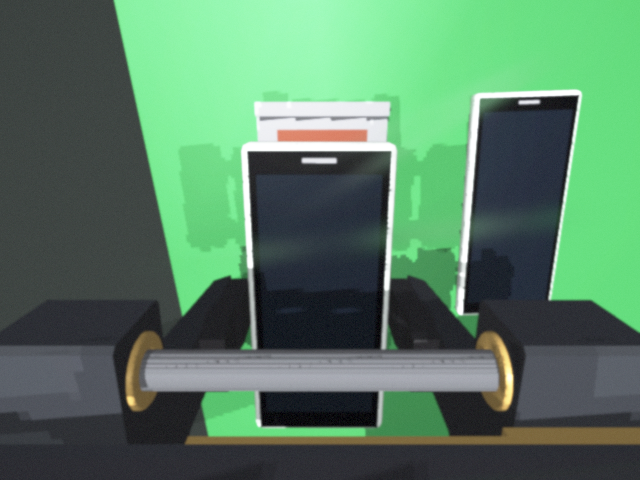

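The medium phone is over its cradle. The far stop is at v≈102–117, the pad's far edge at v≈130, and the held phone spans v 146–427.

Run:
```python
from plant import r
from h import *
c=wcal(r);s=r.get_state()
p=ray(c,[(243,144),(396,144),(381,427),(258,427)],s['tool_pos'][2]+.006);print(rect(p),p.mean(0)-s['tool_pos'])
q=ray(c,[(278,130),(366,130)],.006);print('pad far corners',q.round(4));q=q.mean(0)
a=np.radians(84.6);print('centre from pad',q[:2]-.062*np.array([np.cos(a),np.sin(a)]))
```

```text
[425.1, 206.0, 54.0, 121.9, 84.7] [-0.00060126  0.00085951  0.006     ]
pad far corners [[0.4054 0.2691 0.006 ]
 [0.4596 0.2639 0.006 ]]
centre from pad [0.42663409 0.20476491]
```

Emit:
{"method": "arm_command", "body": {"plan": [[0.05,0.02,0.0015,0,0],[0.05,0.02,0,0,0],[0.05,0.02,0,0,0],[0.05,0.015,0,0,0],[0.05,0.012,0,0,0],[0.05,0.006,0,0,0],[0.05,0,0,0,0],[0.05,0,0,0,0]]}}

```text
clock: 8.02
tool_pos: [0.4277, 0.2061, 0.018]
eef_rot: [-0.521, -0.475, 0.525, -0.477]
contact_force: [-0.4, 0.5, -1.3]
opening: 0.634
```

Run:
```python
from plant import r
from h import *
print(r.get_state()['q'].round(2))
togo(r,.427,.205,.0105,-5.4)
```

```text
[-0.36  0.93 -0.31  2.14  1.19  0.27 -1.82]
t 8.03 pos [0.4277 0.2061 0.018 ] toolx [-0.002 -0.005 -1.   ] jawyaw -5.4 open 55.9 F [-0.4  0.5 -1.3] q1,q7 [-0.36 -1.82]
roll 0.0 rows>= 0.0 shift after roll [ 0.0075 -0.0005  0.0011] now-axes [ 0.0075 -0.0005  0.0011]
```

Emit:
{"method": "arm_command", "body": {"plan": [[0.05,0.003,-0.0005,0.0005,0],[0.05,0.003,0,0,0],[0.05,0.0012,0,0,0],[0.05,0,0,0,0],[0.05,0,0,0,0]]}}

```text
clock: 8.65
tool_pos: [0.4269, 0.2059, 0.0104]
eef_rot: [-0.521, -0.475, 0.525, -0.477]
contact_force: [0.3, 0.6, -0.8]
opening: 0.629
```

Run:
```python
from plant import r
from h import *
togo(r,.427,.205,.0105,-5.4)
```

```text
t 8.65 pos [0.4269 0.2059 0.0104] toolx [-0.002 -0.005 -1.   ] jawyaw -5.4 open 55.4 F [ 0.3  0.6 -0.8] q1,q7 [-0.38 -1.86]
roll 0.001 rows>= 0.0 shift after roll [-0.0001  0.0002  0.0008] now-axes [-0.0001  0.0002  0.0008]
```

Emit:
{"method": "arm_command", "body": {"plan": [[0.06,0,0,0,0],[0.065,0,0,0,0],[0.075,0,0,0,0],[0.08,0,0,0,0],[0.08,-0.02,0,0,0],[0.08,-0.03,0,0,0],[0.08,-0.04,0,0,0],[0.08,-0.04,0,0,0],[0.08,0,0,0,0],[0.08,0,0,0,0]]}}

```text
clock: 9.9
tool_pos: [0.427, 0.2059, 0.14]
eef_rot: [-0.521, -0.475, 0.525, -0.477]
contact_force: [-0.8, 0.3, -0.2]
opening: 0.91
```

```bash
python3 look.py w5 .552 .204 .12 -3.5
python3 - <<'E'
from plant import r
from h import *
im,d=r.snapshot('side');cv2.imwrite("pics/s5.png",im[:,:,::-1])
print(r.get_state()['q'].round(2))
E
```

```text
t 9.95 pos [0.4267 0.2058 0.1395] toolx [-0.003 -0.007 -1.   ] jawyaw -5.4 open 80.1 F [-0.4 -0.3  0.5] q1,q7 [-0.16 -1.47]
roll -0.033 rows>= 0.2 shift after roll [ 0.0191  0.1252 -0.006 ] now-axes [ 0.0191  0.125  -0.01  ]
[-0.16  0.74 -0.63  2.09  0.81  0.59 -1.47]
```

View pics/w5.png

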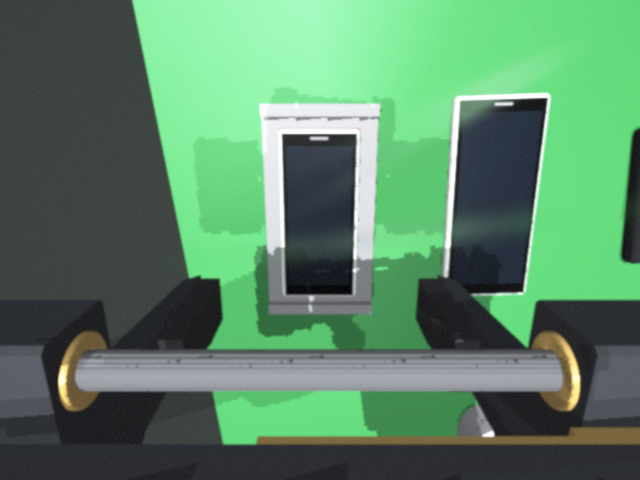

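The medium phone sits within its cradle: corners about (280,130), (360,130), (355,296), (284,296), stops at v≈105 and 308, and no pad showing. The large phone's corners are (456,97), (549,94), (524,293), (446,293).

Run:
```python
from plant import r
from h import *
c=wcal(r)
p=ray(c,[(279,129),(361,129),(356,297),(284,297)],.016);print('med',rect(p),p.mean(0))
p=ray(c,[(456,96),(550,93),(524,295),(446,295)],.01);print('large',rect(p),p.mean(0))
p=ray(c,[(261,103),(380,103)],.012);print('stop far',p.round(4)); a=np.radians(84.6);print(p.mean(0)[:2]-.078*np.array([np.cos(a),np.sin(a)]))
```

```text
med [426.1, 206.0, 54.6, 123.3, 84.7] [0.42605176 0.2059963  0.016     ]
large [550.3, 204.4, 62.1, 147.5, 86.5] [0.55083996 0.20479195 0.01      ]
stop far [[0.3943 0.2875 0.012 ]
 [0.4729 0.2801 0.012 ]]
[0.42625996 0.20617096]
```

Emit:
{"method": "arm_command", "body": {"plan": [[0.088,0,0.025,0,-0.033],[0.088,0,0.04,-0.003,0],[0.088,0,0.04,-0.003,0],[0.088,0.03,0.0195,0,0],[0.088,0.03,0,0,0],[0.088,0.03,0,0,0],[0.088,0,0,0,0],[0.088,0,0,0,0]]}}

```text
clock: 11.0
tool_pos: [0.5514, 0.2041, 0.0504]
eef_rot: [-0.513, -0.484, 0.517, -0.486]
contact_force: [-0.1, 0.6, 0.2]
opening: 0.999
```

Run:
```python
from plant import r
from h import *
print(r.get_state()['q'].round(2))
togo(r,.5513,.2046,.004,-3.5)
```

```text
[-0.1   0.98 -0.6   1.79  0.86  0.66 -1.27]
t 11.0 pos [0.5514 0.2041 0.0504] toolx [-0.002 -0.005 -1.   ] jawyaw -3.4 open 88.0 F [-0.1  0.6  0.2] q1,q7 [-0.1  -1.27]
roll 0.001 rows>= 0.0 shift after roll [ 0.0464 -0.0001 -0.0007] now-axes [ 0.0464 -0.0001 -0.0007]
```

Emit:
{"method": "arm_command", "body": {"plan": [[0.088,0.02,0,-0.0005,0],[0.088,0.016,0,0,0],[0.088,0.007,0,0,0],[0.088,0.0034,0,0,0],[0.088,0,0,0,0],[0.088,0,0,0,0],[0.058,0,0,0,0],[0.058,0,0,0,0],[0.058,0,0,0,0],[0.058,0,0,0,0],[0.058,0,0,0,0],[0.058,0,0,0,0]], "force": 20}}

```text
clock: 12.5
tool_pos: [0.5517, 0.2039, 0.0039]
eef_rot: [-0.513, -0.484, 0.517, -0.486]
contact_force: [0.1, -0.8, 2.0]
opening: 0.721
```

Emit:
{"method": "arm_command", "body": {"plan": [[0.058,-0.01,0,0,0],[0.058,-0.02,0,0,0],[0.058,-0.03,0,0,0],[0.058,-0.03,0,0,0],[0.058,-0.01,0,0,0],[0.058,0,0,0,0]]}}

```text
clock: 13.25
tool_pos: [0.5519, 0.2044, 0.1045]
eef_rot: [-0.513, -0.484, 0.516, -0.486]
contact_force: [-0.5, -0.1, -2.0]
opening: 0.722
```

```bash
python3 look.py w6 .6805 -.2 .1 -1.5
```

```text
t 13.3 pos [0.5514 0.204  0.1036] toolx [-0.002 -0.006 -1.   ] jawyaw -3.5 open 63.8 F [ 0.2 -0.4 -2.7] q1,q7 [-0.07 -1.21]
roll -0.035 rows>= 0.2 shift after roll [0.0057 0.1396 0.4005] now-axes [0.0057 0.1533 0.3954]
```

View pics/w6.png

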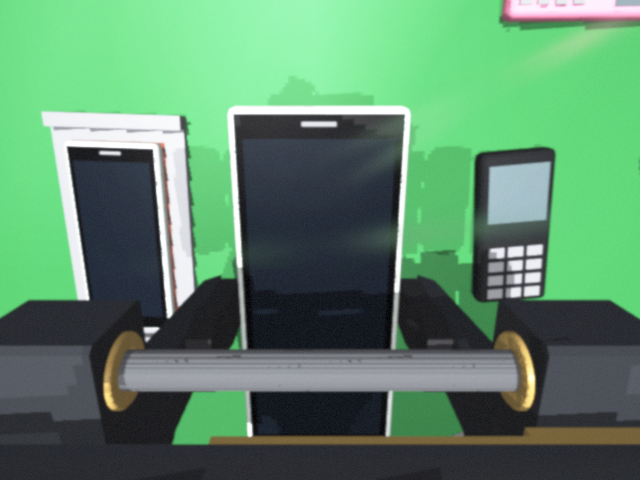

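The large phone is held with its top edge at v≈108. The keypad phone is at (513,225). I'll carry the large phone to its cradle.

Emit:
{"method": "arm_command", "body": {"plan": [[0.058,0,0,0,-0.035],[0.058,0,0.014,0.03,0],[0.058,0,0.0156,0.046,0],[0.058,0,0.0157,0.046,0],[0.058,0,0.0157,0.046,0],[0.058,0,0.0157,0.046,0],[0.058,0,0.0157,0.046,0],[0.058,0,0.0157,0.046,0],[0.058,0,0.0157,0.046,0],[0.058,0,0.0157,0.048,0],[0.058,0,0,0,0],[0.058,0,0,0,0]]}}

```text
clock: 14.8
tool_pos: [0.6801, -0.1982, 0.1044]
eef_rot: [-0.504, -0.494, 0.508, -0.494]
contact_force: [-0.7, 0.0, -2.1]
opening: 0.725
```

```bash
python3 look.py w7 .6805 -.2 .0105 -1.5
```

```text
t 14.85 pos [ 0.6803 -0.197   0.1049] toolx [-0.004 -0.004 -1.   ] jawyaw -1.3 open 63.4 F [ 1.1  0.4 -2.1] q1,q7 [ 0.55 -0.36]
roll 0.003 rows>= 0.0 shift after roll [0.0944 0.0006 0.0026] now-axes [0.0944 0.0006 0.0026]
```

View pics/w7.png

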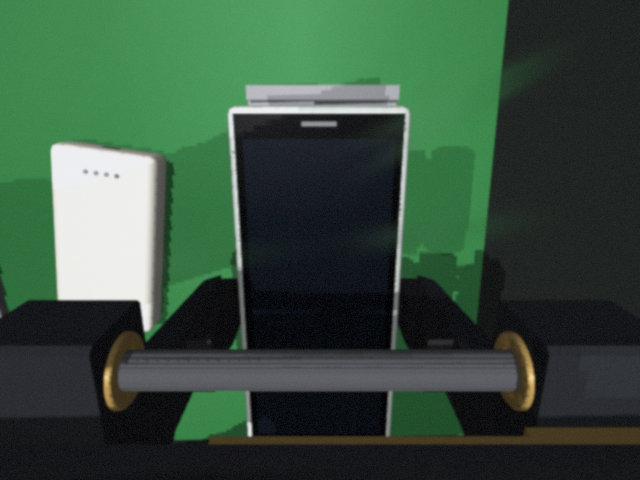

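The large phone is over its cradle. The far stop's outer edge runs (247,86)–(400,86), and the held phone's far edge runs (230,108)–(409,108).

Run:
```python
from plant import r
from h import *
c=wcal(r);s=r.get_state();a=np.radians(88.5);u=np.array([np.cos(a),np.sin(a)])
p=ray(c,[(247,86),(400,86)],.012);print(p.round(4),'cradle',p.mean(0)[:2]-.09*u)
p=ray(c,[(230,107),(410,107)],s['tool_pos'][2]+.006);print(p.round(4),'phone',p.mean(0)[:2]-.074*u,s['tool_pos'])
```

```text
[[ 0.6398 -0.1089  0.012 ]
 [ 0.7276 -0.1109  0.012 ]] cradle [ 0.68130647 -0.19988269]
[[ 0.6507 -0.1222  0.1109]
 [ 0.7122 -0.1236  0.1109]] phone [ 0.67949463 -0.19691598] [ 0.6803348  -0.19704259  0.10486656]
```

Emit:
{"method": "arm_command", "body": {"plan": [[0.058,0.02,0.0013,0.0028,0],[0.058,0.025,0,0,0],[0.058,0.02,0,0,0],[0.058,0.012,0,0,0],[0.058,0.007,0,0,0],[0.058,0.004,0,0,0],[0.058,0,0,0,0],[0.058,0,0,0,0]]}}

```text
clock: 15.85
tool_pos: [0.6825, -0.2023, 0.0185]
eef_rot: [-0.505, -0.492, 0.508, -0.495]
contact_force: [-0.1, -0.8, -2.5]
opening: 0.724
```

Run:
```python
from plant import r
from h import *
togo(r,.6815,-.2,.0105,-1.5)
```

```text
t 15.85 pos [ 0.6825 -0.2023  0.0185] toolx [-0.001 -0.006 -1.   ] jawyaw -1.5 open 63.8 F [-0.1 -0.8 -2.5] q1,q7 [ 0.53 -0.41]
roll 0.0 rows>= 0.0 shift after roll [ 0.008  -0.001  -0.0024] now-axes [ 0.008  -0.001  -0.0024]
```

Emit:
{"method": "arm_command", "body": {"plan": [[0.058,0.003,-0.001,-0.0024,0],[0.058,0.003,0,0,0],[0.058,0.0017,0,0,0],[0.058,0,0,0,0],[0.058,0,0,0,0]]}}

```text
clock: 16.48
tool_pos: [0.681, -0.1999, 0.0101]
eef_rot: [-0.505, -0.493, 0.508, -0.494]
contact_force: [0.3, 0.4, -0.9]
opening: 0.72
```

Run:
```python
from plant import r
from h import *
togo(r,.6815,-.2,.0105,-1.5)
```

```text
t 16.48 pos [ 0.681  -0.1999  0.0101] toolx [-0.002 -0.005 -1.   ] jawyaw -1.5 open 63.4 F [ 0.3  0.4 -0.9] q1,q7 [ 0.53 -0.42]
roll 0.001 rows>= 0.0 shift after roll [-0.0004  0.0005  0.0001] now-axes [-0.0004  0.0005  0.0001]
```

Emit:
{"method": "arm_command", "body": {"plan": [[0.067,0,0,0,0],[0.073,0,0,0,0],[0.08,0,0,0,0],[0.086,0,0,0,0],[0.086,0,0,0,0],[0.086,-0.02,0,0,0],[0.086,-0.03,0,0,0],[0.086,-0.04,0,0,0],[0.086,-0.04,0,0,0],[0.086,0,0,0,0],[0.086,0,0,0,0]]}}

```text
clock: 17.85
tool_pos: [0.681, -0.1994, 0.1404]
eef_rot: [-0.504, -0.493, 0.508, -0.495]
contact_force: [-0.8, -0.7, 0.3]
opening: 0.974
```

```bash
python3 look.py w8 .674 .2 .14 2.2
```

```text
t 17.9 pos [ 0.6805 -0.1994  0.1394] toolx [-0.004 -0.006 -1.   ] jawyaw -1.5 open 86.0 F [-0.9 -0.4 -0.1] q1,q7 [ 0.56 -0.34]
roll -0.064 rows>= 0.3 shift after roll [-0.0028  0.0088 -0.3993] now-axes [-0.0028 -0.0166 -0.3991]
```

View pics/w8.png

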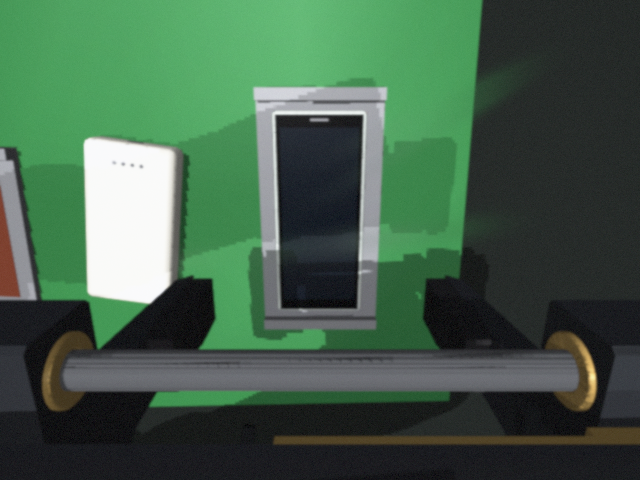

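The large phone lies centred in its cradle: phone corners about (274,111), (366,111), (361,311), (280,311), stops at v≈88–100 and 318–328. Now to the keypad phone.

Emit:
{"method": "arm_command", "body": {"plan": [[0.088,0,0,0,-0.064],[0.088,0,0.001,-0.03,0],[0.088,0,0.001,-0.046,0],[0.088,0,0.001,-0.046,0],[0.088,0,0.001,-0.046,0],[0.088,0,0.001,-0.046,0],[0.088,0,0.001,-0.046,0],[0.088,0,0.001,-0.046,0],[0.088,0,0.001,-0.046,0],[0.088,0,0.001,-0.046,0],[0.088,0,0,0,0],[0.088,0,0,0,0]]}}

```text
clock: 19.4
tool_pos: [0.6745, 0.1976, 0.1365]
eef_rot: [0.487, 0.509, -0.493, 0.51]
contact_force: [0.9, -0.7, -0.5]
opening: 0.997
```

```bash
python3 look.py w9 .674 .2 .006 2.2
```

```text
t 19.45 pos [0.675  0.1966 0.1367] toolx [-0.003 -0.008 -1.   ] jawyaw 2.1 open 87.8 F [ 1.  -1.1 -0.2] q1,q7 [-0.02 -0.84]
roll -0.002 rows>= 0.0 shift after roll [ 0.1307 -0.0004 -0.0044] now-axes [ 0.1307 -0.0004 -0.0044]
```

View pics/w9.png

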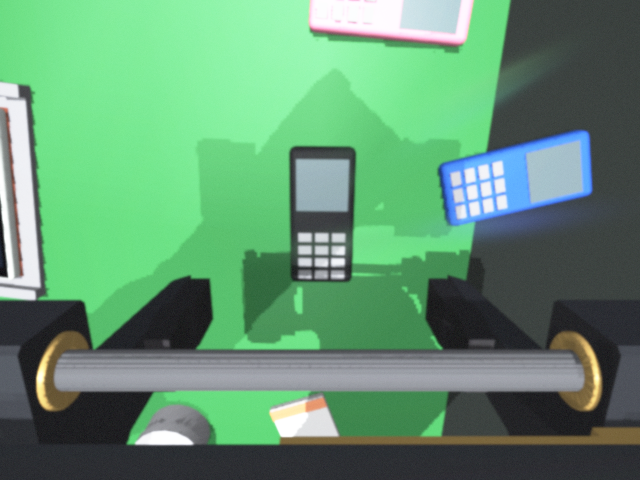

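The keypad phone's corners are about (290,148), (355,148), (352,281), (292,281). The blue look-alike's nearest edge runs (440,165)–(451,225).

Run:
```python
from plant import r
from h import *
c=wcal(r)
p=ray(c,[(290,148),(355,148),(352,281),(292,281)],.014);print(rect(p),p.mean(0))
print(ray(c,[(440,165),(451,225)],.01))
```

```text
[675.7, 197.3, 44.7, 97.4, 92.2] [0.67588326 0.1972828  0.014     ]
[[0.75583163 0.23707479 0.01      ]
 [0.76919081 0.19438445 0.01      ]]
```

Emit:
{"method": "arm_command", "body": {"plan": [[0.078,0.03,0.0005,-0.0018,0],[0.078,0.04,0,0,0],[0.078,0.03,0,0,0],[0.078,0.01,0,0,0],[0.078,0,0,0,0],[0.078,0,0,0,0]]}}

```text
clock: 20.2
tool_pos: [0.6762, 0.2002, 0.0294]
eef_rot: [0.489, 0.508, -0.492, 0.51]
contact_force: [-0.4, -0.0, 0.2]
opening: 0.888
```

Run:
```python
from plant import r
from h import *
togo(r,.6757,.198,.005,2.2)
```

```text
t 20.2 pos [0.6762 0.2002 0.0294] toolx [ 0.    -0.004 -1.   ] jawyaw 2.2 open 78.2 F [-0.4 -0.   0.2] q1,q7 [-0.04 -0.91]
roll -0.001 rows>= 0.0 shift after roll [ 0.0244 -0.0006  0.0021] now-axes [ 0.0244 -0.0006  0.0021]
```

Emit:
{"method": "arm_command", "body": {"plan": [[0.078,0.012,-0.0005,0.002,0],[0.078,0.008,0,0,0],[0.078,0.0044,0,0,0],[0.078,0,0,0,0],[0.078,0,0,0,0],[0.04,0,0,0,0],[0.04,0,0,0,0],[0.04,0,0,0,0],[0.04,0,0,0,0],[0.04,0,0,0,0],[0.04,0,0,0,0]], "force": 20}}

```text
clock: 21.58
tool_pos: [0.6749, 0.1979, 0.0036]
eef_rot: [0.489, 0.509, -0.492, 0.51]
contact_force: [0.2, -0.0, -0.1]
opening: 0.518
```

Emit:
{"method": "arm_command", "body": {"plan": [[0.04,-0.01,0,0,0],[0.04,-0.02,0,0,0],[0.04,-0.03,0,0,0],[0.04,-0.03,0,0,0],[0.04,-0.01,0,0,0],[0.04,0,0,0,0]]}}

```text
clock: 22.32
tool_pos: [0.6752, 0.1986, 0.1045]
eef_rot: [0.489, 0.508, -0.492, 0.511]
contact_force: [0.4, -0.3, -1.7]
opening: 0.518
```

```bash
python3 look.py w10 .424 -.2075 .1 -4.4
```

```text
t 22.38 pos [0.6746 0.1981 0.1032] toolx [-0.002 -0.006 -1.   ] jawyaw 2.2 open 45.6 F [-0.1 -0.1 -1.5] q1,q7 [-0.02 -0.86]
roll 0.115 rows>= 0.6 shift after roll [ 0.0063 -0.2187  0.4236] now-axes [ 0.0063 -0.266   0.3956]
```

View pics/w10.png

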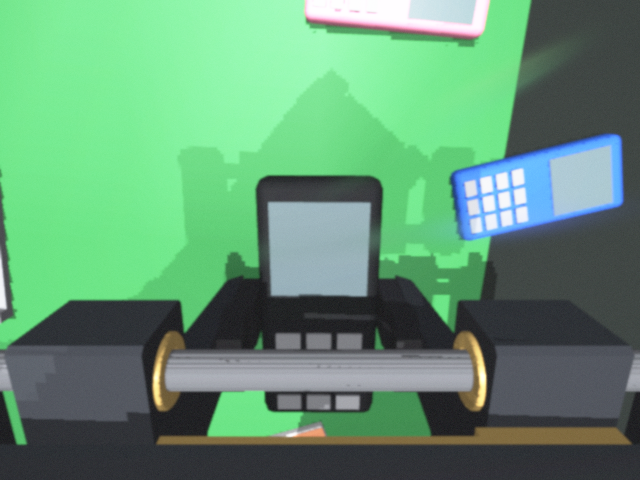

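The keypad phone is held, spanning v 178–410, with the blue and pink look-alikes untouched. I'll carry it to the small cradle.

Emit:
{"method": "arm_command", "body": {"plan": [[0.04,0,0,0,0.115],[0.04,0,-0.015,0.03,0],[0.04,0,-0.0215,0.0415,0],[0.04,0,-0.0215,0.0415,0],[0.04,0,-0.0215,0.0415,0],[0.04,0,-0.0215,0.0415,0],[0.04,0,-0.0215,0.0415,0],[0.04,0,-0.0215,0.0415,0],[0.04,0,-0.0215,0.0415,0],[0.04,0,-0.0215,0.0415,0],[0.04,0,-0.0215,0.0415,0],[0.04,0,-0.01,0.02,0]]}}

```text
clock: 23.88
tool_pos: [0.4216, -0.2096, 0.1051]
eef_rot: [-0.517, -0.48, 0.523, -0.48]
contact_force: [0.7, 0.4, -1.3]
opening: 0.519
```

Emit:
{"method": "arm_command", "body": {"plan": [[0.04,0,0,0,0],[0.04,0,0,0,0]]}}

```text
clock: 24.12
tool_pos: [0.4254, -0.2058, 0.1059]
eef_rot: [-0.517, -0.48, 0.52, -0.482]
contact_force: [0.5, 1.1, -1.9]
opening: 0.517
```

```bash
python3 look.py w11 .424 -.2075 .0105 -4.4
python3 - <<'E'
from plant import r
print(r.get_state()['q'].round(2))
E
```

```text
t 24.18 pos [ 0.4256 -0.2055  0.1061] toolx [-0.001 -0.004 -1.   ] jawyaw -4.3 open 45.6 F [ 0.5  0.3 -1. ] q1,q7 [ 0.73 -0.71]
roll 0.002 rows>= 0.0 shift after roll [ 0.0956 -0.0014  0.0017] now-axes [ 0.0956 -0.0014  0.0017]
[ 0.73  0.8  -0.63  2.12  0.97  0.54 -0.71]
```

View pics/w11.png

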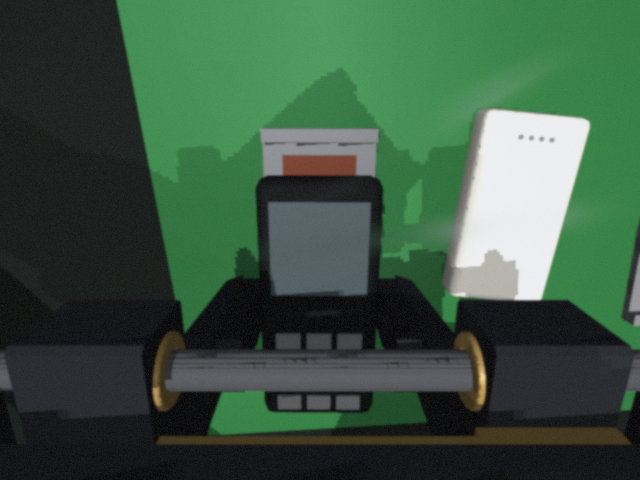

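The keypad phone is over the small cradle. The pad's far edge runs (283,155)–(356,155), the far stop (261,129)–(378,129), and the phone spans v 177–411. The power bank's near edge is at about (445,290)–(480,112).

Run:
```python
from plant import r
from h import *
c=wcal(r);s=r.get_state();a=np.radians(85.6);u=np.array([np.cos(a),np.sin(a)])
p=ray(c,[(261,129),(378,129)],.012);print(p.round(4),'cradle',p.mean(0)[:2]-.066*u)
p=ray(c,[(283,155),(356,155)],.006);print('cradle by pad',p.mean(0)[:2]-.05*u)
p=ray(c,[(257,177),(383,177),(371,411),(267,411)],s['tool_pos'][2]+.01);print(rect(p),'phone',p.mean(0),s['tool_pos'])
print(ray(c,[(445,290),(480,112)],.012))
```

```text
[[ 0.395  -0.1399  0.012 ]
 [ 0.4644 -0.1451  0.012 ]] cradle [ 0.42463114 -0.20832859]
cradle by pad [ 0.42469517 -0.20818887]
[425.1, -204.1, 43.9, 98.7, 85.6] phone [ 0.42503079 -0.20405583  0.11605116] [ 0.4256392  -0.20551908  0.10605116]
[[ 0.50582119 -0.25302996  0.012     ]
 [ 0.52438178 -0.13988424  0.012     ]]
```

Emit:
{"method": "arm_command", "body": {"plan": [[0.04,0.02,-0.0006,0.0035,0],[0.04,0.025,0,0,0],[0.04,0.02,0,0,0],[0.04,0.012,0,0,0],[0.04,0.008,0,0,0],[0.04,0.004,0,0,0],[0.04,0,0,0,0],[0.04,0,0,0,0]]}}

```text
clock: 25.18
tool_pos: [0.424, -0.2108, 0.0175]
eef_rot: [-0.517, -0.48, 0.52, -0.482]
contact_force: [0.1, -0.3, -0.2]
opening: 0.522
```

Run:
```python
from plant import r
from h import *
togo(r,.4249,-.209,.0105,-4.4)
print(r.get_state()['q'].round(2))
```

```text
t 25.18 pos [ 0.424  -0.2108  0.0175] toolx [-0.001 -0.005 -1.   ] jawyaw -4.4 open 45.9 F [ 0.1 -0.3 -0.2] q1,q7 [ 0.61 -1.  ]
roll 0.001 rows>= 0.0 shift after roll [ 0.007   0.0008 -0.0019] now-axes [ 0.007   0.0008 -0.0019]
[ 0.61  0.94 -0.41  2.14  1.31  0.35 -1.  ]
```

Emit:
{"method": "arm_command", "body": {"plan": [[0.04,0.003,0.0008,-0.0018,0],[0.04,0.003,0,0,0],[0.04,0.0012,0,0,0],[0.04,0,0,0,0],[0.04,0,0,0,0]]}}

```text
clock: 25.8
tool_pos: [0.4245, -0.2094, 0.01]
eef_rot: [-0.517, -0.48, 0.521, -0.481]
contact_force: [-0.8, -0.4, -0.4]
opening: 0.517
```

Run:
```python
from plant import r
from h import *
togo(r,.4249,-.209,.0102,-4.4)
```

```text
t 25.8 pos [ 0.4245 -0.2094  0.01  ] toolx [-0.002 -0.005 -1.   ] jawyaw -4.4 open 45.5 F [-0.8 -0.4 -0.4] q1,q7 [ 0.6  -1.04]
roll 0.0 rows>= 0.0 shift after roll [-0.0002  0.0003 -0.0004] now-axes [-0.0002  0.0003 -0.0004]
```

Emit:
{"method": "arm_command", "body": {"plan": [[0.049,0,0,0,0],[0.055,0,0,0,0],[0.062,0,0,0,0],[0.068,0,0,0,0],[0.068,0,0,0,0],[0.068,-0.02,0,0,0],[0.068,-0.03,0,0,0],[0.068,-0.04,0,0,0],[0.068,-0.04,0,0,0],[0.068,0,0,0,0],[0.068,0,0,0,0]]}}

```text
clock: 27.18
tool_pos: [0.4242, -0.2089, 0.1395]
eef_rot: [-0.517, -0.48, 0.521, -0.481]
contact_force: [-0.7, 0.3, 0.0]
opening: 0.772
```

```bash
python3 look.py w12 .424 -.2075 .0105 -4.4
python3 - <<'E'
from plant import r
from h import *
for n in ["scene","side"]:
    im,d=r.snapshot(n);cv2.imwrite(f"pics/{n}12.png",im[:,:,::-1])
E
```

```text
t 27.23 pos [ 0.424  -0.2087  0.1391] toolx [-0.004 -0.005 -1.   ] jawyaw -4.4 open 67.9 F [ 0.5  0.2 -0.4] q1,q7 [ 0.77 -0.6 ]
roll 0.0 rows>= 0.0 shift after roll [ 0.1286  0.0004 -0.0019] now-axes [ 0.1286  0.0004 -0.0019]
```

View pics/w12.png

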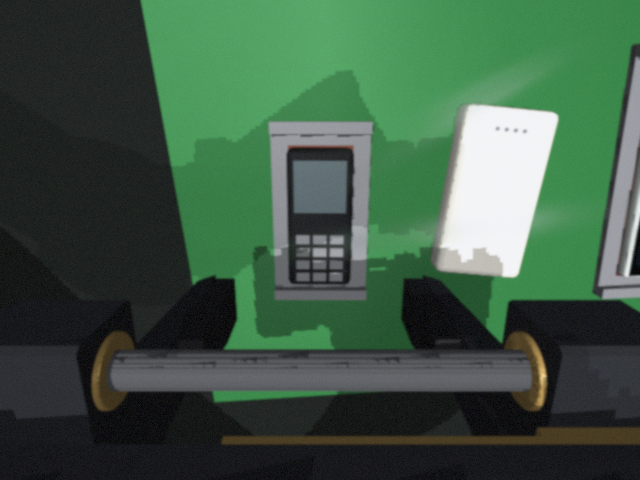

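View pics/side12.png

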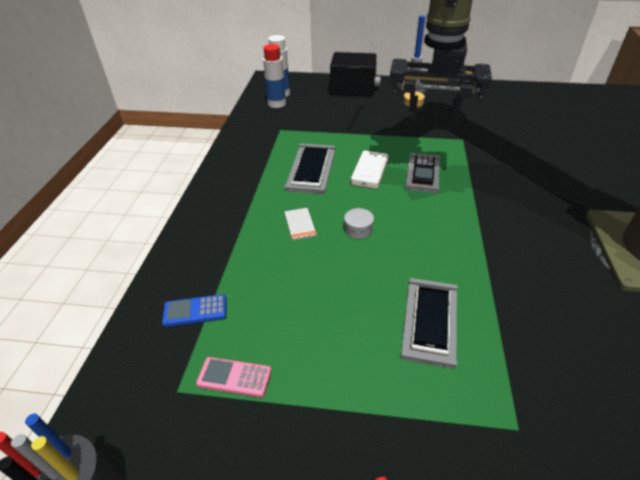

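View pics/scene12.png

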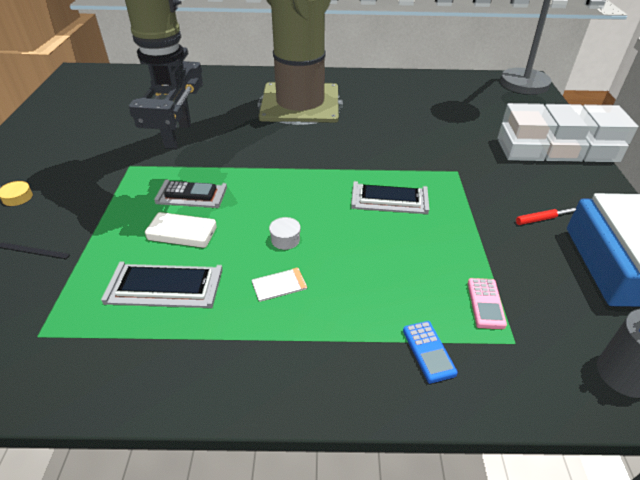

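All three phones sit in their cradles, and the bystanders are at the same pixels as at the start. The keypad phone's corners are (288,149), (354,149), (350,283), (290,283), and the stop's far edge runs (270,123)–(374,123), near edge (276,299)–(366,299). One numeric check, including depth for height and tilt.

Run:
```python
from plant import r
from h import *
c=wcal(r)
p=ray(c,[(288,148),(354,148),(350,284),(290,284)],.020);print('phone',rect(p),p.mean(0))
a=np.radians(85.6);u=np.array([np.cos(a),np.sin(a)])
q=ray(c,[(270,122),(374,122),(367,300),(275,300)],.012);print(rect(q));print('cradle',q[:2].mean(0)[:2]-.066*u, 'from near stop',q[2:].mean(0)[:2]+.066*u)
im,d=r.snapshot('wrist')
v,u2=np.mgrid[165:275:4,298:344:4];z=d[v,u2].ravel();ok=z>0
P=np.c_[(u2.ravel()-c['cx'])/c['fx']*z,(v.ravel()-c['cy'])/c['fy']*z,z][ok]
W=R.from_quat(c['orientation']).apply(P)+c['eye'];A=np.c_[W[:,:2],np.ones(len(W))];k=np.linalg.lstsq(A,W[:,2],rcond=None)[0];print('plane slope',k[:2],'z',W[:,2].mean())
```

```text
phone [423.8, -207.8, 44.2, 98.6, 85.4] [ 0.42384802 -0.20775249  0.02      ]
[424.3, -208.1, 70.7, 132.0, 85.6]
cradle [ 0.42472318 -0.2081372 ] from near stop [ 0.42434251 -0.20798982]
plane slope [ 0.00080626 -0.00421546] z 0.020909613745637916
```

Everything checks out, so I'm handing in.

```bash
python3 -c "
from plant import r
print(r.finish_job())"
```

```text
the job is handed in; nothing more can be done
None
```

All three phones are in their own cradles, face up, and the job is handed in. I lowered each one to within about 1 mm of its plate before letting go. It took about 27 s of the 80 s limit; the hand-in gave no verdict.

| Phone | Last check | Result |
|---|---|---|
| Medium | Wrist camera, after release | Centre under 1 mm from the cradle's, axes within 0.1° |
| Small (keypad) | Wrist camera, after release | Centre about 1 mm off, axes within 0.2°, tilt about 0.004 rad, top face at 21 mm (20 mm expected) |
| Large | Measured while held above the cradle, shifted to match, then judged by eye after release | Looks centred between the end stops |

- **Less thoroughly checked:** I did not measure the large phone again after letting go. Height and tilt by depth were only measured for the keypad phone.
- **Bystanders:** the power bank, battery, screw tin and both look-alikes appear where they started in the scene and side views. I compared those by eye, not by measurement.
- **Disagreements:** no check failed. The camera views disagreed by about 2–3 mm in places, for example on where the keypad phone was before I picked it up.

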